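Start the dough roller's last coach screw square

ROBOT

A 6-joint arm with a two-finger parallel gripper is mounted at the origin on the work surface. World frame = base frame: x ahead of the robot, y to its left, z up, the work surface at z = 0. Lengths are in m, angles in rad, forces in N, time in s.
With the tool pointing down it reaches from about 0.3 to 0.825 m from the base axis. Payload 5.4 kg.
Tool frame: the origin (TCP) lies at the very end of the fingers, on their centre line; the grasp point (between the pads) lies 19 mm behind it (ctrl.pinch_z is the distance from the TCP to the grasp point, in m); z points along the fingers, y is the line along which they close (so a half turn about z gives the same grasp; the last joint's range is limited). The gripper opens to 92 mm and grips with 3 to 60 N. Pads are 20 mm wide; open, the fingers measure 128 mm over their backs; the gripper's body (75 mm by 189 mm) begins 69 mm behind the grasp point.
Start: joints at [-1.458, 0.158, 1.597, -0, 1.386, -0.21], TCP at [0.182, -0.545, 0.215] pointing down, gripper open.
Joint ranges: [-2.91, 2.91], [-0.94, 2.29], [0.18, 2.7], [-1.29, 4.43], [0.17, 2.64], [-3, 3]. Speed limits (rad/s): [2.57, 2.57, 3.14, 3.14, 3.14, 3.14].

INTERFACE

Orientations are given as a rotation vector (axis times angle).
In Python, from rig import ctrl, grab_frame, workorder gives the robot as it stands. The module is installed in compiled form; this text tells all that it offers.
- The arm moves only by the tool jog_arm, never from a script. Its argument "commands" is a list of rows, each a list of 3 entries, a list of its own where there are three numbers: the finger opening in cm, from 0 to 9.19, then the shift along the tool's x, y, z in cm, then the turn about the tool's z in degrees. In form: [[fingers, [dx, dy, dz], turn], ...]. A call has 1 to 12 rows; each row is the pose to reach, as a shift and turn from the pose commanded when the call began, along the tool's axes at that moment; what a row does not reach only later rows make up. A row lasts 1/8 s, in which the tool goes at most 62.5 mm and 10.7 degrees, less where a joint would pass 70% of its speed; a pose out of reach is approached as far as the arm can. A call with a gripper value outside its range is refused whole. The fingers move at their own pace and stop on an object; "newtons" is the grip in N (left out, the last holds). Time passes only in rows, so rows that repeat a pose let the fingers close. It gives the time, the measured TCP pose, the force, the opening and the grip force at its end, in the units of the state.
- ctrl.sense(): the state, without advancing time (a new reading comes with each control period).
- grab_frame(name): name is "scene" or "top" or "wrist"; returns a dict with "color" (480x640x3 uint8, red, green, blue), "depth" (480x640 float32, m along the optical axis (not along the pixel's ray), 0 where there is no reading), "K" (3x3 intrinsics, pixels), "rvec" (rotation vector, rad) and "tvec" (3), from world to camera coordinates, as OpenCV has them. Camera axes: x right, y down, z forward; pixel columns grow to the right and rows downward; lengths in m; the calibration is good to about 2 mm. A picture is of the moment at which its call begins.
- workorder.close_job(): hands the job in; it is judged then, once.
The state is a dict: "clock": time; "joint_positions": joint angles; "joint_vel": joint speeds; "tau": joint torques, N m; "eef_pos": TCP position; "tcp_rot": TCP orientation; "wrist_force": force on the tool from outside, world axes, zero at the start; "wrist_torque": the same for the moment, N m; "gripper_width": finger opening in m; "grasp_force": force on a finger pad.
Only numpy, scipy, OpenCV 4.12 (cv2) and the standard library are available. Lean on these libraries where they do the work, as an engineer would, in place of code of your own. Each camera call takes 0.05 s, during which the arm holds its last target. There are 200 camera calls.

TASK

The dough roller's last coach screw is leaning loose in its hole. Take the T-handled socket driver from its wooden holder, push its socket fully home over the hexagonal screw head, straighten the screw upright before you turn it, and then give it a quarter turn clockwise, keeping it upright and never forcing it. Stand the driver upright back in its holder, let go, and leave the other things on the table where they are.

Things in the scene. Friction and masses are not known exactly. Their poses are not given: they have to be found in the camera images.
- driver: Steel hex-socket driver with black T-handle, 131 mm tall, 220 g, standing mouth down in the holder. Origin: centre of the socket's mouth; z up along its axis. Handle bar 80 (x) by 22 (y) by 26 mm, z = 105 to 131 mm; grip it across the 22 mm from above. Shank 12 mm thick. Socket 12 mm deep, 18.6 mm across flats (two flats face +y, -y; fits every 60 degrees), outside 26.6 mm across flats.
- socket_floor (a point): Centre of the inner floor of the driver's socket, 12 mm up its axis from the mouth; axes as the driver. It meets the top of the screw's head when the socket is fully home.
- coach_screw: Loose steel screw. Origin: centre of the head's top, z up its axis. Hex head 17 mm across flats, 11 mm high, top 4 mm tapering to an 11 mm flat; its flats may face any way, whatever x and y say. The top is 45 mm above the hole, where it pivots: pushed at the head (1 N) it leans and stays. Starts leaning 4 to 8 degrees (head 3 to 6 mm off). A quarter turn sinks it 1.5 mm and takes 0.08 N m.
- screw_turn (a joint): Turn of the coach screw in rad: 0 at the start, grows clockwise as seen from above. A quarter turn is 1.57.
- hole (a point): Centre of the screw's hole on the upper face of the roller's steel foot, 25 mm above the table; z vertical, the axis on which the screw must stand. It is the robot-side, right-hand hole of a fixed hand-cranked dough roller on a 250 by 280 mm board. The machine begins 65 mm behind it (+x of this frame), 140 mm tall. The other three screws are already driven flat.
- holder: Fixed square wooden holder, 56 mm wide, 50 mm tall, with an open square pocket 40 mm wide. Origin: centre of its underside, on the table. The pocket's floor, on which the driver stands, is at z = 8 mm.
- mug: White mug, 95 mm tall, 78 mm wide, with a handle. Origin: centre of its underside. Bystander.
- jar: Glass jar with wooden lid, 85 mm tall, 68 mm wide. Origin: centre of its underside. Bystander.
- bowl: Terracotta bowl, 100 mm wide, 35 mm tall. Origin: centre of its underside. Bystander.
- round_cutter: Round aluminium cookie cutter, 60 mm wide, 22 mm tall. Origin: centre of its underside. Bystander.

How it is judged:
By the outcome, as a careful person would: the job done as asked, in the order asked, and still so for the second after the job is handed in, with the robot touching nothing.
It also fails if it takes over 72 s, if anything falls off the work surface, if the arm or the gripper's body presses on something with over 40 N, if the wrist force passes 120 N, or if a joint passes its speed limit or range.

## Working session

There is one attempt and no reset: what is moved stays moved. The work goes in short steps, Python scripts to look and compute and a tool call to move; the robot and the scene stay as the last step left them, time stands still between calls to the robot, and variables do not carry over. Pictures are saved under pics/ and viewed, at most 10 in all, crops included, and the job is handed in when it is done.

Besides the shell and the picture viewer there is one more tool, called after "Emit:" by a JSON object that holds its "fn" and its "kwargs", one argument or row to a line. jog_arm: Moves the arm, as the interface text tells. Its arguments: {"type":"object","properties":{"commands":{"type":"array","items":{"type":"array"}},"newtons":{"type":"number"}},"required":["commands"]}

```bash
ls; mkdir -p pics; python3 - <<'E'
from rig import ctrl, grab_frame
import cv2,numpy as np
print(ctrl.sense())
ims=[]
for n in ["scene","top","wrist"]:
    f=grab_frame(n); cv2.imwrite(f"pics/{n}0.png",f["color"][:,:,::-1]); np.savez(f"/tmp/{n}0.npz",**f); print(n,f["K"].tolist(),f["rvec"],f["tvec"])
E
```

```text
pics
{'clock': 0.0, 'joint_positions': array([-1.45811732e+00,  1.59057822e-01,  1.59823566e+00, -1.75690637e-05,
        1.38616641e+00, -2.10097597e-01]), 'joint_vel': array([ 0.00014797, -0.0007865 ,  0.00035355,  0.00245551, -0.00080309,
        0.00053689]), 'tau': array([ 3.04816585e-04, -3.85576379e+01, -3.22105122e+01,  6.99710450e-02,
        3.79523356e-02, -1.45382269e-04]), 'eef_pos': array([ 0.18229483, -0.54468128,  0.21361226]), 'tcp_rot': array([-3.09892568e+00, -5.04523397e-01, -1.15650688e-04]), 'wrist_force': array([-0.6306181 , -0.37939726, -0.58180493]), 'wrist_torque': array([-0.08094744,  0.05654066,  0.02360775]), 'grasp_force': 0.0, 'gripper_width': 0.0919119720891147}
scene [[545.0990324493807, 0.0, 317.08233825472524], [0.0, 545.0990324493807, 236.76806852053028], [0.0, 0.0, 1.0]] [ 2.25732803  0.66805505 -0.27668147] [-0.42052713 -0.17812376  1.41215602]
top [[457.31598895886106, 0.0, 324.3444907594572], [0.0, 457.31598895886106, 240.8311092155372], [0.0, 0.0, 1.0]] [ 2.21002933 -2.15389839  0.12234436] [-0.06336257  0.5046139   0.959595  ]
wrist [[334.4070707828395, 0.0, 320.74218353997475], [0.0, 334.4070707828395, 236.06945626518134], [0.0, 0.0, 1.0]] [-2.36987697  1.70652501  0.22963678] [-0.57364132 -0.02912154  0.39073447]
```

View pics/top0.png

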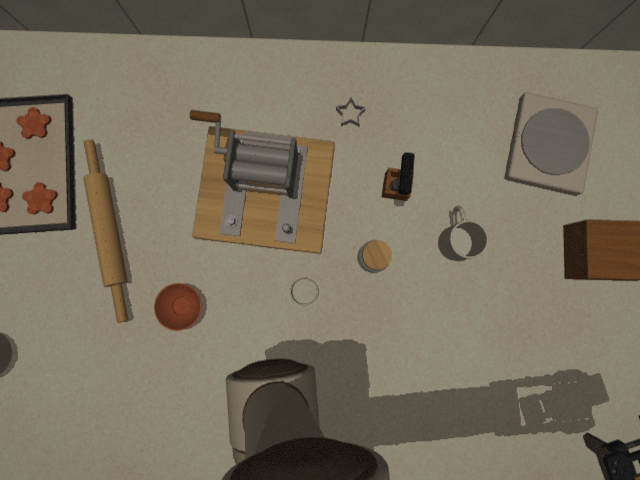

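View pics/scene0.png

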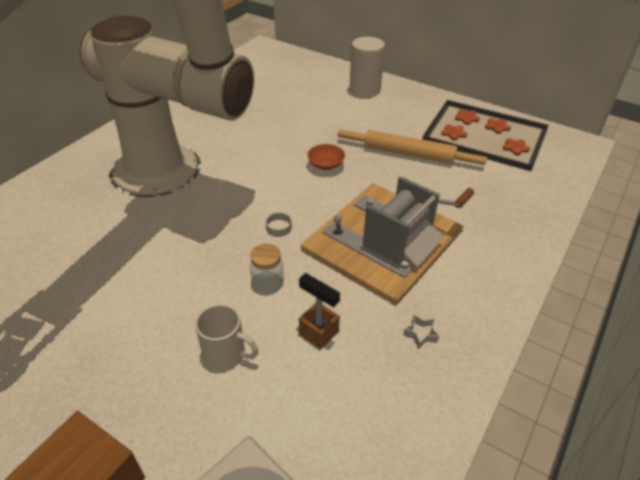

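The top view shows the driver's black bar at about (406,174) over the holder at (397,184). The loose screw's head is at about (287,229) on the right foot strip. The jar is at (376,255), the cutter at (305,291), the bowl at (180,306) and the mug at (462,240). The scene view agrees, with the handle at (320,290) and the screw at (338,222).

```bash
cat > h.py <<'E'
import numpy as np, cv2
from scipy.spatial.transform import Rotation as R
def cam(f):
    Rm=cv2.Rodrigues(np.asarray(f["rvec"],float))[0]; return f["K"],Rm,np.asarray(f["tvec"],float).ravel()
def ray(f,uv,z):
    K,Rm,t=cam(f); uv=np.atleast_2d(np.asarray(uv,float))
    d=np.c_[uv,np.ones(len(uv))]@np.linalg.inv(K).T@Rm; c=-Rm.T@t
    return c+d*((z-c[2])/d[:,2])[:,None]
def proj(f,p):
    return cv2.projectPoints(np.atleast_2d(np.asarray(p,float)),np.asarray(f["rvec"],float),np.asarray(f["tvec"],float),f["K"],None)[0].reshape(-1,2)
def cloud(f):
    K,Rm,t=cam(f); v,u=np.mgrid[:480,:640]; d=f["depth"]
    P=np.stack([(u-K[0,2])/K[0,0]*d,(v-K[1,2])/K[1,1]*d,d],-1)
    return (P-t)@Rm
E
python3 - <<'E'
from h import *
f=dict(np.load('/tmp/top0.npz'))
C=cloud(f)
def box(u0,u1,v0,v1,zlo,zhi,name):
    c=C[v0:v1,u0:u1]; m=(c[...,2]>zlo)&(c[...,2]<zhi)&(f["depth"][v0:v1,u0:u1]>0)
    v,u=np.nonzero(m); p=c[m]; 
    if len(p)<3: print(name,len(p));return
    r=cv2.minAreaRect(p[:,:2].astype(np.float32)*1000)
    print(name,len(p),'px',u.mean()+u0,v.mean()+v0,'med',np.median(p,0).round(4),'rect',np.round(r[0],1),np.round(r[1],1),round(r[2],1))
box(370,425,140,215,.12,.15,'handle')
box(370,425,140,215,.03,.065,'holder top')
box(370,425,140,215,.065,.12,'shank')
box(275,300,215,240,.045,.09,'screw')
box(275,300,215,240,.02,.03,'foot')
box(150,210,280,335,.02,.05,'bowl')
box(355,395,235,275,.07,.1,'jar')
box(430,495,200,265,.08,.11,'mug')
box(285,325,275,308,.015,.03,'cutter')
box(200,310,120,200,.1,.18,'machine')
a=f["color"][130:270,200:440,::-1]
cv2.imwrite('pics/c1.png',cv2.resize(a,None,fx=3.3,fy=3.3,interpolation=cv2.INTER_CUBIC))
E
```

```text
handle 516 px 406.4903100775194 172.6375968992248 med [ 0.6318 -0.2041  0.1384] rect [ 633.8 -206. ] [22.9 79.7] 85.8
holder top 342 px 393.3859649122807 183.37426900584796 med [ 0.63   -0.1939  0.0479] rect [ 634.6 -205.6] [56.4 56.2] 82.8
shank 21 px 400.6190476190476 182.47619047619048 med [ 0.6306 -0.2001  0.1166] rect [ 625.5 -195.7] [67.5 17.1] 12.4
screw 58 px 285.5 226.86206896551724 med [0.5284 0.0312 0.0679] rect [528.8  31.1] [16.7 14.7] 0.8
foot 516 px 286.85271317829455 227.02131782945736 med [0.5335 0.0301 0.0248] rect [533.8  31. ] [53.1 52. ] 2.0
bowl 746 px 174.57774798927613 306.5093833780161 med [0.3574 0.2681 0.0299] rect [360.4 253.5] [95.4 99.8] 1.4
jar 686 px 376.54373177842564 254.2930029154519 med [ 0.476  -0.1557  0.0851] rect [ 476.2 -155.8] [57.1 59.3] 46.8
mug 423 px 468.290780141844 236.2884160756501 med [ 0.518  -0.3366  0.0933] rect [ 516.1 -335.6] [86.4 77.8] 47.1
cutter 104 px 302.9230769230769 290.5480769230769 med [ 0.3987 -0.0053  0.0215] rect [398.8  -8.5] [57.4 57.7] 1.5
machine 2728 px 257.96444281524924 159.49303519061584 med [0.6503 0.0866 0.1169] rect [669.1 113.8] [198.9 125.8] 84.3
```

View pics/c1.png

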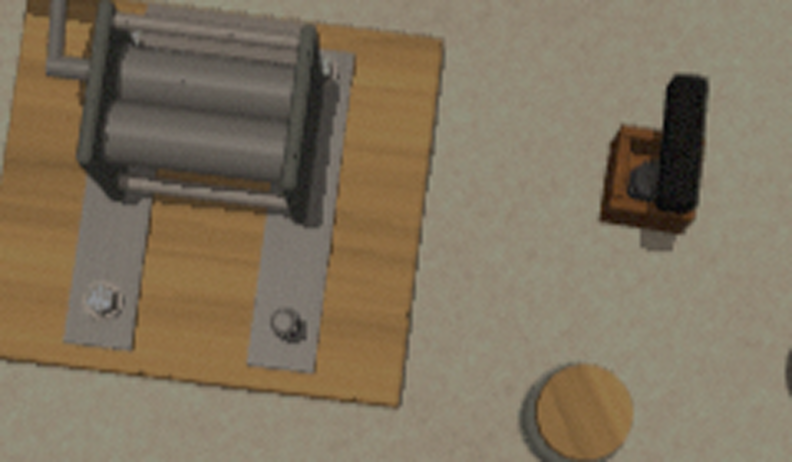

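The crop confirms that the bar lies roughly along world x, turned about −4°, and that the screw head at crop (286,323) leans off its foot strip. I'll move above the driver and turn counter-clockwise, so joint 6 has room for the quarter turn later.

```bash
cat >> h.py <<'E'
def go(xyz,yaw):
    "tool shift (cm) and turn (deg) from measured pose to TCP xyz, tool-x yaw (deg)"
    from rig import ctrl
    s=ctrl.sense(); Rm=R.from_rotvec(s["tcp_rot"]).as_matrix()
    y0=np.degrees(np.arctan2(Rm[1,0],Rm[0,0])); d=Rm.T@(np.array(xyz)-s["eef_pos"])*100
    print('shift',d.round(2),'turn',round((y0-yaw+180)%360-180,2),'yaw0',round(y0,2),'tilt z',Rm[:,2].round(4),'pos',s["eef_pos"].round(4),'w',round(s["gripper_width"],4),'F',s["wrist_force"].round(1),'T',s["wrist_torque"].round(2),'q',s["joint_positions"].round(3),'t',s["clock"])
E
python3 -c "
from h import *
go([.634,-.206,.23],175.8)"
```

```text
shift [ 53.58 -17.81  -1.57] turn -157.3 yaw0 18.5 tilt z [-2.0e-04  1.4e-03 -1.0e+00] pos [ 0.1823 -0.5448  0.2139] w 0.092 F [-0.1 -0.2  0.4] T [-0.05  0.01  0.03] q [-1.458  0.159  1.598 -0.     1.386 -0.21 ] t 0.15
```

Emit:
{"fn": "jog_arm", "kwargs": {
  "commands": [
    [9.0,[53.6,-17.8,-1.6],-157.3],
    [9.0,[53.6,-17.8,-1.6],-157.3],
    [9.0,[53.6,-17.8,-1.6],-157.3],
    [9.0,[53.6,-17.8,-1.6],-157.3],
    [9.0,[53.6,-17.8,-1.6],-157.3],
    [9.0,[53.6,-17.8,-1.6],-157.3],
    [9.0,[53.6,-17.8,-1.6],-157.3],
    [9.0,[53.6,-17.8,-1.6],-157.3],
    [9.0,[53.6,-17.8,-1.6],-157.3],
    [9.0,[53.6,-17.8,-1.6],-157.3],
    [9.0,[53.6,-17.8,-1.6],-157.3],
    [9.0,[53.6,-17.8,-1.6],-157.3]
  ],
  "newtons": 40
}}

```text
clock: 1.65
eef_pos: [0.6342, -0.206, 0.2299]
tcp_rot: [-0.871, -3.017, -0.0]
wrist_force: [0.5, 0.5, -0.3]
gripper_width: 0.0898
grasp_force: 0.0
```

```bash
python3 -c "
from h import *
go([.634,-.206,.21],175.8)"
```

```text
shift [ 0.01 -0.01  1.99] turn -28.0 yaw0 147.8 tilt z [-1.e-03  5.e-04 -1.e+00] pos [ 0.6342 -0.206   0.2299] w 0.0898 F [ 0.5  0.5 -0.3] T [ 0.06 -0.11  0.03] q [-0.495  0.386  1.292 -0.     1.464 -1.504] t 1.65
```

Emit:
{"fn": "jog_arm", "kwargs": {
  "commands": [
    [9.0,[0,0,0],-28],
    [9.0,[0,0,0],-28],
    [9.0,[0,0,0],-28],
    [9.0,[0,0,0],-28]
  ]
}}

```text
clock: 2.15
eef_pos: [0.634, -0.2064, 0.2301]
tcp_rot: [-0.128, -3.138, -0.001]
wrist_force: [-0.3, 0.9, 0.5]
gripper_width: 0.0901
grasp_force: 0.0
```

```bash
python3 - <<'E'
from h import *
from rig import grab_frame
f=grab_frame("wrist"); np.savez('/tmp/w1.npz',**f); cv2.imwrite('pics/w1.png',f["color"][:,:,::-1])
C=cloud(f)
for lo,hi,n in((.12,.15,'handle'),(.035,.06,'holder')):
    m=(C[...,2]>lo)&(C[...,2]<hi)&(f["depth"]>0)&(abs(C[...,0]-.634)<.07)&(abs(C[...,1]+.206)<.06)
    p=C[m]; print(n,m.sum(),cv2.minAreaRect(p[:,:2].astype(np.float32)*1000),np.median(p[:,2]) if len(p) else '')
go([.634,-.206,.107],175.8)
E
```

```text
handle 2514 ((634.5228271484375, -204.8756103515625), (21.798423767089844, 79.0692138671875), 85.20561218261719) 0.13825068304117138
holder 1010 ((636.0347900390625, -204.4357147216797), (56.017913818359375, 56.40589141845703), 82.51404571533203) 0.0491331366272241
shift [ 0.    0.03 12.32] turn -0.51 yaw0 175.29 tilt z [-6.e-04  4.e-04 -1.e+00] pos [ 0.6341 -0.2064  0.2302] w 0.0898 F [ 0.4  0.2 -0.5] T [ 0.08 -0.16 -0.03] q [-0.495  0.386  1.292  0.     1.464 -1.984] t 2.2
```

View pics/w1.png

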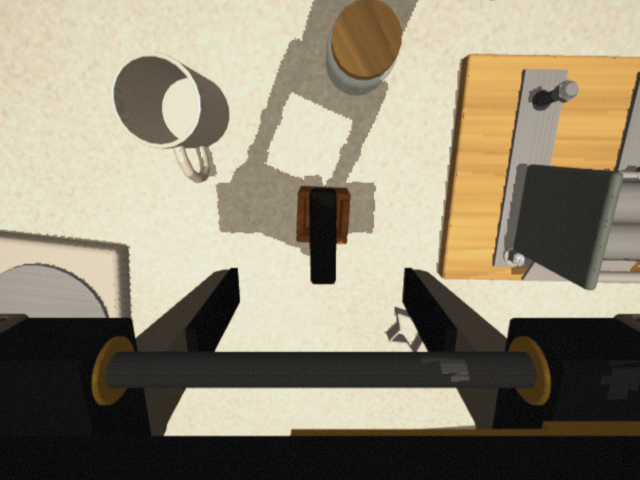

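The wrist view shows the bar at (322,235), centred between the fingers and over the holder, with the screw visible at (567,90). I'll descend and grip.

Emit:
{"fn": "jog_arm", "kwargs": {
  "commands": [
    [9.0,[0,0.1,6],0],
    [9.0,[0,0.1,10],0],
    [9.0,[0,0.1,12.3],0],
    [9.0,[0,0.1,12.3],0],
    [9.0,[0,0.1,12.3],0],
    [1.5,[0,0.1,12.3],0],
    [1.5,[0,0.1,12.3],0],
    [1.5,[0,0.1,12.3],0],
    [1.5,[0,0.1,12.3],0],
    [1.5,[0,0.1,12.3],0],
    [1.5,[0,0.1,12.3],0],
    [1.5,[0,0.1,12.3],0]
  ],
  "newtons": 50
}}

```text
clock: 3.7
eef_pos: [0.6343, -0.2054, 0.1076]
tcp_rot: [-0.126, -3.139, -0.0]
wrist_force: [0.1, -0.3, 0.6]
gripper_width: 0.0224
grasp_force: 0.9
```

Emit:
{"fn": "jog_arm", "kwargs": {
  "commands": [
    [1.5,[0,0,0],0],
    [1.5,[0,0,0],0],
    [1.5,[0,0,0],0],
    [1.5,[0,0,-2],0],
    [1.5,[0,0,-5],0],
    [1.5,[0,0,-9],0],
    [1.5,[0,0,-13.2],0],
    [1.5,[0,0,-13.2],0],
    [1.5,[0,0,-13.2],0]
  ]
}}

```text
clock: 4.82
eef_pos: [0.6338, -0.2052, 0.2387]
tcp_rot: [-0.126, -3.138, -0.001]
wrist_force: [0.4, -0.1, -2.4]
gripper_width: 0.0216
grasp_force: 50.0
```

```bash
python3 - <<'E'
from h import *
from rig import grab_frame,ctrl
print(ctrl.sense()["grasp_force"])
# top & scene view of screw
for n in("top","scene","wrist"):
    f=grab_frame(n); np.savez(f'/tmp/{n}2.npz',**f); C=cloud(f)
    m=(C[...,2]>.058)&(C[...,2]<.08)&(f["depth"]>0)&(abs(C[...,0]-.532)<.03)&(abs(C[...,1]-.031)<.03)
    if m.sum()>3:
        p=C[m]; v,u=np.nonzero(m); print(n,m.sum(),u.min(),u.max(),v.min(),v.max(),p.min(0).round(4),p.max(0).round(4),np.median(p,0).round(4))
    m=(C[...,2]>.02)&(C[...,2]<.03)&(f["depth"]>0)&(abs(C[...,0]-.532)<.06)&(abs(C[...,1]-.031)<.03)
    p=C[m]; print(n,'foot',cv2.minAreaRect(p[:,:2].astype(np.float32)*1000),np.median(p[:,2]))
t=dict(np.load('/tmp/scene2.npz')); w=dict(np.load('/tmp/wrist2.npz'));t2=dict(np.load('/tmp/top2.npz'))
out=[]
for f in(t,w,t2):
    c=proj(f,[.531,.031,.055])[0].astype(int); print(c)
    a=f["color"][max(0,c[1]-30):c[1]+30,max(0,c[0]-20):c[0]+20,::-1]; out.append(cv2.resize(a,(260,390),interpolation=cv2.INTER_CUBIC))
cv2.imwrite('pics/s2.png',np.hstack(out))
E
```

```text
49.99666213989258
top 58 282 289 223 231 [0.5203 0.0237 0.0638] [0.5373 0.0385 0.0745] [0.5282 0.031  0.0687]
top foot ((539.463134765625, 30.92137336730957), (104.93876647949219, 59.81856918334961), 0.11738109588623047) 0.024140997115213184
scene 47 335 341 215 222 [0.5258 0.0228 0.0586] [0.5422 0.0392 0.0723] [0.5346 0.0293 0.0671]
scene foot ((551.7149047851562, 32.03423309326172), (80.23649597167969, 57.41810989379883), 0.15949445962905884) 0.02441887104271976
wrist 393 547 569 83 105 [0.5206 0.0234 0.0582] [0.54   0.0419 0.0724] [0.531  0.0293 0.0672]
wrist foot ((539.863037109375, 31.001508712768555), (59.83985900878906, 104.2547836303711), 89.99458312988281) 0.02461313708784947
[336 221]
[551  96]
[285 226]
```

View pics/s2.png

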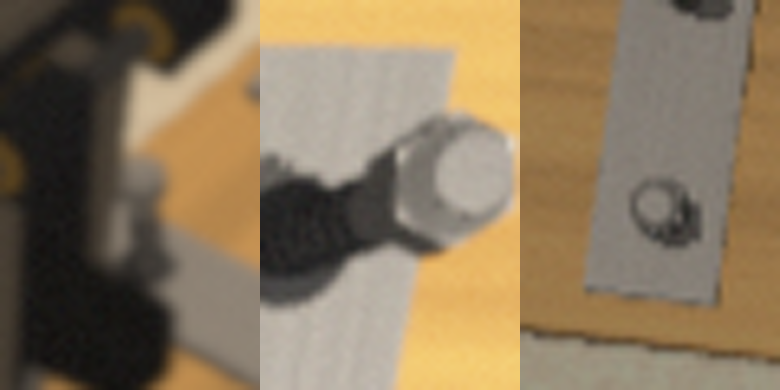

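The middle pane (wrist view) shows the hex head and its leaning shank clearly. The driver is held firmly, with 21.6 mm of opening and 50 N of grip. Next I'll pick a nearby viewpoint for the hex angle and the hole.

```bash
python3 - <<'E'
from h import *
from rig import ctrl
w=dict(np.load('/tmp/wrist2.npz')); K,Rm,t=cam(w); c=-Rm.T@t; s=ctrl.sense()
print('cam off',c-s["eef_pos"],'axis',Rm[2])
for P in([.62,-.06,.17],[.6,-.06,.17],[.58,-.06,.17],[.6,-.05,.19],[.6,.03,.27]):
    d=np.array(P)-s["eef_pos"]; f=dict(w); f["tvec"]=t-Rm@d
    print(P,proj(f,[[.531,.031,.07],[.533,.031,.025]]).round(0).tolist(),'depth',(Rm@np.array([.531,.031,.07])+f["tvec"])[2])
go([.6,-.06,.17],175.4)
# top-view: bright screw heads
f=dict(np.load('/tmp/top0.npz'));C=cloud(f)
g=cv2.cvtColor(f["color"],cv2.COLOR_RGB2HSV)
m=((g[...,1]<45)&(abs(C[...,2]-.0245)<.004)&(C[...,0]>.48)&(C[...,0]<.62)).astype(np.uint8)
n,l,st,ce=cv2.connectedComponentsWithStats(m)
for i in range(1,n):
    if st[i,4]>150:
        p=C[l==i]; print(st[i],cv2.minAreaRect(p[:,:2].astype(np.float32)*1000))
E
```

```text
cam off [-0.07335353  0.00546921  0.16975674] axis [ 0.25892166 -0.01781634 -0.965734  ]
[0.62, -0.06, 0.17] [[430.0, 116.0], [414.0, 122.0]] depth 0.2549381959030085
[0.6, -0.06, 0.17] [[430.0, 143.0], [414.0, 146.0]] depth 0.26011662919353473
[0.58, -0.06, 0.17] [[430.0, 169.0], [414.0, 168.0]] depth 0.265295062484061
[0.6, -0.05, 0.19] [[410.0, 144.0], [398.0, 146.0]] depth 0.27960947252223756
[0.6, 0.03, 0.27] [[316.0, 151.0], [316.0, 152.0]] depth 0.35829349953177736
shift [ 4.45 14.17  6.76] turn 0.01 yaw0 175.41 tilt z [-0.0036  0.002  -1.    ] pos [ 0.6333 -0.2049  0.2372] w 0.0217 F [ 0.2 -1.  -2. ] T [ 0.03 -0.22 -0.04] q [-0.494  0.382  1.283  0.     1.48  -1.985] t 4.975
[220 186  26  50 853] ((566.955810546875, 149.29135131835938), (43.64864730834961, 104.93929290771484), 83.9637222290039)
[275 188  27  55 889] ((562.3031616210938, 29.51288414001465), (42.36045455932617, 118.81797790527344), 84.28350830078125)
```

Emit:
{"fn": "jog_arm", "kwargs": {
  "commands": [
    [1.5,[2,6,0],0],
    [1.5,[4,12,2],0],
    [1.5,[4.4,14.2,6.7],0],
    [1.5,[4.4,14.2,6.7],0],
    [1.5,[4.4,14.2,6.7],0],
    [1.5,[4.4,14.2,6.7],0]
  ]
}}

```text
clock: 5.72
eef_pos: [0.6033, -0.062, 0.1746]
tcp_rot: [0.128, 3.135, -0.002]
wrist_force: [1.2, 0.5, -1.1]
gripper_width: 0.0213
grasp_force: 50.0
```

```bash
python3 - <<'E'
from h import *
from rig import grab_frame,ctrl
f=grab_frame("wrist"); np.savez('/tmp/w3.npz',**f)
go([.6,-.06,.17],175.4)
a=f["color"][80:210,360:500,::-1]; cv2.imwrite('pics/w3.png',cv2.resize(a,None,fx=4.5,fy=4.5,interpolation=cv2.INTER_CUBIC))
E
```

```text
shift [0.33 0.17 0.45] turn -0.07 yaw0 175.33 tilt z [ 0.0032 -0.0012 -1.    ] pos [ 0.6032 -0.0619  0.1745] w 0.0218 F [ 0.5 -0.9 -1.8] T [ 0.05 -0.12 -0.05] q [-0.301  0.267  1.552 -0.     1.32  -1.79 ] t 5.775
```

View pics/w3.png

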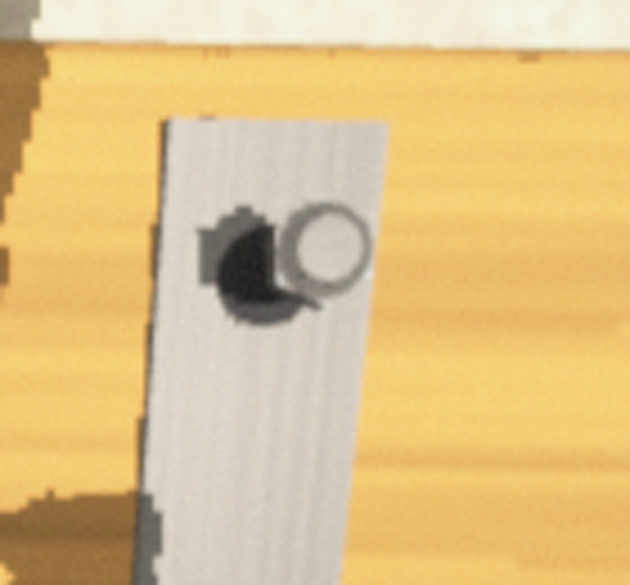

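```bash
python3 - <<'E'
from h import *
f=dict(np.load('/tmp/w3.npz'))
print('disc',ray(f,[418.4,141.1],.025),'head',ray(f,[433.8,135.1],.0698))
C=cloud(f); m=(C[...,2]>.055)&(C[...,2]<.08)&(f["depth"]>0)&(abs(C[...,0]-.532)<.03)&(abs(C[...,1]-.031)<.03)
p=C[m]; v,u=np.nonzero(m); print(m.sum(),u.min(),u.max(),v.min(),v.max(),p.min(0).round(4),p.max(0).round(4),np.median(p,0).round(4))
top=C[m&(C[...,2]>p[:,2].max()-.002)]
A=np.c_[p[:,:2]-p[:,:2].mean(0),np.ones(len(p))]
# flat-top plane
q=p[np.hypot(*(p[:,:2]-np.median(p[:,:2],0)).T)<.004]; co=np.linalg.lstsq(np.c_[q[:,:2],np.ones(len(q))],q[:,2],rcond=None)[0]; print('slope deg',np.degrees(np.arctan(-co[:2])),q.mean(0))
# shank/dark
a=f["color"][118:158,400:452,::-1]
w=dict(np.load('/tmp/wrist2.npz')); b=w["color"][76:116,528:580,::-1]
cv2.imwrite('pics/z3.png',np.hstack([cv2.resize(x,None,fx=7.5,fy=7.5,interpolation=cv2.INTER_LANCZOS4) for x in(a,b)]))
E
```

```text
disc [[0.5339379  0.03370731 0.025     ]] head [[0.52965995 0.03318301 0.0698    ]]
463 419 442 123 148 [0.5203 0.0238 0.0587] [0.5395 0.0416 0.0713] [0.5301 0.0312 0.0679]
slope deg [-7.30175701 -1.80080641] [0.53011868 0.03118869 0.06937832]
```

View pics/z3.png

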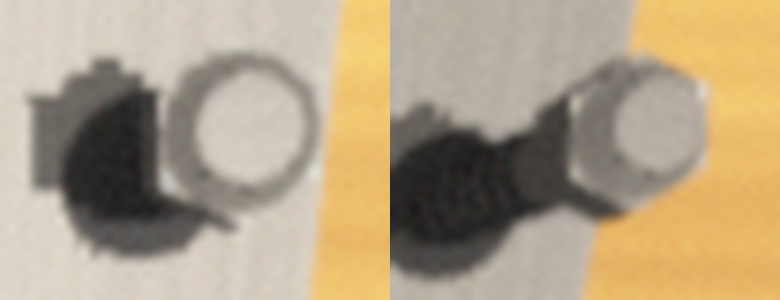

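```bash
python3 - <<'E'
from h import *
f=dict(np.load('/tmp/w3.npz')); g=cv2.cvtColor(f["color"],cv2.COLOR_RGB2GRAY); C=cloud(f)
print('cols 402..444, rows 122..156'); 
for v in range(122,156): print(v,' '.join('%3d'%x for x in g[v,402:446]))
print((C[136:150,405:424,2]*1000).round(0).astype(int))
# hex orientation from depth silhouette
head=np.array([.5298,.0318,.0696]); hole=np.array([.534,.0326,.025]); ax=(head-hole)/np.linalg.norm(head-hole)
for n in('w3','wrist2','top2','top0'):
    f=dict(np.load(f'/tmp/{n}.npz')); C=cloud(f); p=C[(f["depth"]>0)&(np.linalg.norm(C-head,axis=-1)<.02)]-head
    z=p@ax; p=p[(z>-.007)&(z<.002)]; q=(p-np.outer(p@ax,ax))[:,:2]
    th=np.radians(np.arange(0,180,5)); 
    pr=q@np.array([np.cos(th),np.sin(th)]); w=np.percentile(pr,99,axis=0)-np.percentile(pr,1,axis=0)
    f60=[w[i::12].mean()*1000 for i in range(12)]; print(n,len(q),'width by angle mod 60 (step5):',np.round(f60,1),'centre',((pr.max(0)+pr.min(0))/2)[[0,18]]*1000)
E
```

```text
cols 402..444, rows 122..156
122 211 212 211 211 212 212 209 207 212 208 207 208 208 211 208 206 204 203 204 205 206 207 204 206 202 206 207 207 206 205 203 202 203 205 199 201 199 201 200 201 198 204 208 209
123 210 212 211 212 215 210 211 210 214 209 208 208 209 212 209 207 203 205 202 206 208 208 205 202 201 204 207 207 211 210 205 203 203 203 203 198 198 202 200 202 201 206 210 210
124 210 211 210 212 214 213 209 211 212 208 205 206 206 207 207 208 205 204 208 206 210 208 206 204 202 195 195 197 195 191 192 186 191 192 198 196 199 200 199 201 204 205 209 211
125 210 213 213 211 215 212 209 211 213 207 186 175 174 180 198 205 202 204 205 209 209 207 202 200 200 181 164 158 156 144 145 146 161 163 173 186 198 199 200 201 204 206 211 213
126 214 211 211 209 215 210 208 207 209 201 145 117 112 126 183 204 201 205 205 208 206 204 195 184 176 156 136 129 128 131 136 135 137 140 141 156 181 195 203 203 205 205 209 210
127 211 213 210 213 216 211 206 185 178 166 129 106 106 111 153 169 172 194 204 208 204 198 174 151 133 132 126 126 123 142 159 165 159 158 148 141 154 183 195 202 211 210
[... 6021 characters left out ...]
 [ 25  24  25  24  25  27  24  26  25  26  24  24  25  26  25  25  25  26
   24]
 [ 24  24  24  24 344  26  25  25  25  26  25  26  26  26  26  25  26  25
   27]]
w3 437 width by angle mod 60 (step5): [17.6 17.5 17.4 17.2 16.9 16.8 16.7 16.7 17.  17.3 17.6 17.6] centre [-0.34765632  0.84530131]
wrist2 334 width by angle mod 60 (step5): [17.8 17.8 17.6 17.4 17.2 17.2 17.  17.  17.1 17.5 17.7 17.7] centre [-0.13427759  0.74214349]
top2 56 width by angle mod 60 (step5): [16.  16.  16.  16.  15.8 15.7 15.6 15.6 15.8 15.9 16.  16.1] centre [-1.39954329 -0.73553746]
top0 55 width by angle mod 60 (step5): [16.  16.  16.  16.  15.8 15.7 15.5 15.5 15.7 15.9 16.  16. ] centre [-1.40067717 -0.70392784]
```

The magnified views show the dark seat disc centred at about (417.5,140.8) in the wrist frame and the head flat at (433,135). The head leans about 4–5 mm towards the robot. The hex flats face about 92° (±y), so the driver needs about 6.5° counter-clockwise.

```bash
python3 - <<'E'
from h import *
from scipy.optimize import least_squares
for n in('w3','wrist2'):
    f=dict(np.load(f'/tmp/{n}.npz')); C=cloud(f); p=C[(f["depth"]>0)&(C[...,2]>.030)&(C[...,2]<.052)&(np.hypot(C[...,0]-.532,C[...,1]-.031)<.013)]
    def res(q):
        d=np.array([q[2],q[3],1]); d/=np.linalg.norm(d); v=p-[q[0],q[1],.025]; return np.linalg.norm(np.cross(v,d),axis=1)-q[4]
    for r in(None,):
        s=least_squares(res,[.534,.0325,-.1,0,.005],loss='soft_l1',f_scale=.0007); print(n,len(p),s.x.round(4),'rms',np.std(res(s.x)),'head',s.x[:2]+s.x[2:4]*.0447)
go([.529,.032,.19],182)
E
```

```text
w3 58 [ 0.534   0.0337 -0.0968 -0.0107  0.0057] rms 0.00022984078320255924 head [0.52966978 0.03322324]
wrist2 154 [ 0.5342  0.0339 -0.0955 -0.0258  0.0055] rms 0.0005309396479915228 head [0.52991913 0.0327606 ]
shift [ 8.15  8.76 -1.58] turn -6.67 yaw0 175.33 tilt z [ 0.0032 -0.0012 -1.    ] pos [ 0.6032 -0.0619  0.1745] w 0.0218 F [ 0.5 -0.9 -1.8] T [ 0.05 -0.12 -0.05] q [-0.301  0.267  1.552 -0.     1.32  -1.79 ] t 5.775
```

Emit:
{"fn": "jog_arm", "kwargs": {
  "commands": [
    [1.5,[0,0,-1.6],0],
    [1.5,[4,4.4,-1.6],-6.5],
    [1.5,[8.1,8.8,-1.6],-6.5],
    [1.5,[8.1,8.8,-1.6],-6.5],
    [1.5,[8.1,8.8,-1.6],-6.5],
    [1.5,[8.1,8.8,-1.6],-6.5],
    [1.5,[8.1,8.8,-1.6],-6.5]
  ]
}}

```text
clock: 6.65
eef_pos: [0.5288, 0.0329, 0.1889]
tcp_rot: [-0.05, 3.141, -0.0]
wrist_force: [0.1, 1.1, -1.5]
gripper_width: 0.0216
grasp_force: 50.0
```

```bash
python3 - <<'E'
from h import *
from rig import grab_frame
go([.5294,.0324,.172],182)
f=grab_frame("scene"); np.savez('/tmp/s4.npz',**f)
w=grab_frame("wrist"); np.savez('/tmp/w4.npz',**w)
a=cv2.resize(f["color"][150:260,290:390,::-1],(400,440),interpolation=cv2.INTER_CUBIC); b=cv2.resize(w["color"][60:280,220:420,::-1],(400,440),interpolation=cv2.INTER_CUBIC)
cv2.imwrite('pics/p4.png',np.hstack([a,b]))
E
```

```text
shift [-0.05 -0.05  1.69] turn -0.16 yaw0 -178.16 tilt z [ 5.e-04 -2.e-04 -1.e+00] pos [0.5288 0.0329 0.1889] w 0.0216 F [ 0.1  1.1 -1.5] T [-0.   -0.17 -0.  ] q [-0.166  0.062  1.753 -0.     1.326 -1.769] t 6.65
```

View pics/p4.png

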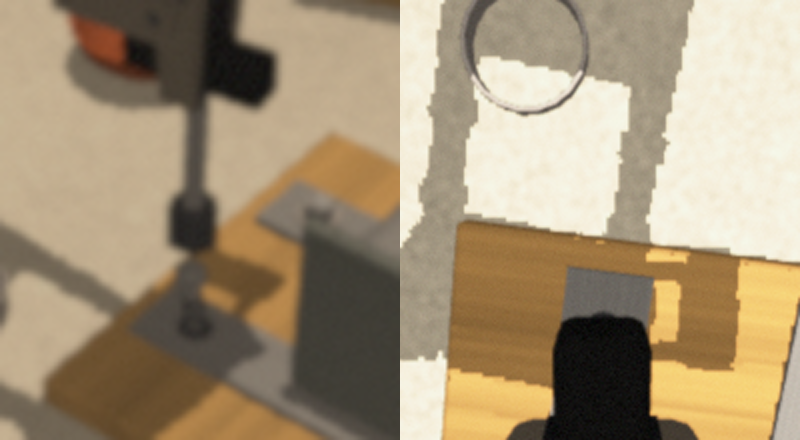

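The scene pane shows the socket at (190,222) directly above the screw head at (190,275), with the base ring at (195,325). I'll lower it slowly and watch the force.

Emit:
{"fn": "jog_arm", "kwargs": {
  "commands": [
    [1.5,[-0.05,-0.05,0.8],0],
    [1.5,[-0.05,-0.05,1.5],0],
    [1.5,[-0.05,-0.05,1.8],0],
    [1.5,[-0.05,-0.05,2.0],0],
    [1.5,[-0.05,-0.05,2.2],0],
    [1.5,[-0.05,-0.05,2.3],0],
    [1.5,[-0.05,-0.05,2.4],0],
    [1.5,[-0.05,-0.05,2.4],0]
  ]
}}

```text
clock: 7.75
eef_pos: [0.5287, 0.0332, 0.1647]
tcp_rot: [-0.052, 3.141, -0.0]
wrist_force: [0.1, -0.2, -1.6]
gripper_width: 0.0215
grasp_force: 50.0
```

Emit:
{"fn": "jog_arm", "kwargs": {
  "commands": [
    [1.5,[0,0,0.1],0],
    [1.5,[0,0,0.2],0],
    [1.5,[0,0,0.3],0],
    [1.5,[0,0,0.4],0],
    [1.5,[0,0,0.4],0]
  ]
}}

```text
clock: 8.38
eef_pos: [0.5287, 0.0333, 0.1605]
tcp_rot: [-0.052, 3.141, -0.0]
wrist_force: [0.9, -0.3, -1.7]
gripper_width: 0.0218
grasp_force: 50.0
```

Emit:
{"fn": "jog_arm", "kwargs": {
  "commands": [
    [1.5,[0,0,0.1],0],
    [1.5,[0,0,0.2],0],
    [1.5,[0,0,0.25],0],
    [1.5,[0,0,0.3],0],
    [1.5,[0,0,0.3],0]
  ]
}}

```text
clock: 9.0
eef_pos: [0.5287, 0.0333, 0.1576]
tcp_rot: [-0.052, 3.141, -0.0]
wrist_force: [0.9, -0.7, -1.5]
gripper_width: 0.0214
grasp_force: 50.0
```

```bash
python3 - <<'E'
from h import *
from rig import grab_frame
f=grab_frame("scene"); np.savez('/tmp/s5.npz',**f)
go([.5337,.0329,.1573],182)
E
```

```text
shift [-0.5  -0.06  0.03] turn -0.09 yaw0 -178.09 tilt z [ 2.e-04 -0.e+00 -1.e+00] pos [0.5287 0.0333 0.1576] w 0.0215 F [ 0.4 -0.7 -1.2] T [-0.19 -0.41  0.01] q [-0.165  0.092  1.785  0.     1.264 -1.769] t 9.05
```

Emit:
{"fn": "jog_arm", "kwargs": {
  "commands": [
    [1.5,[0,0,0.05],0],
    [1.5,[0,0,0.1],0],
    [1.5,[0,0,0.1],0]
  ]
}}

```text
clock: 9.43
eef_pos: [0.529, 0.0333, 0.1572]
tcp_rot: [-0.052, 3.14, -0.0]
wrist_force: [-0.1, -1.8, 2.8]
gripper_width: 0.022
grasp_force: 50.0
```

Emit:
{"fn": "jog_arm", "kwargs": {
  "commands": [
    [1.5,[0,0,0.05],0],
    [1.5,[0,0,0.1],0],
    [1.5,[0,0,0.1],0]
  ]
}}

```text
clock: 9.8
eef_pos: [0.5293, 0.0332, 0.1569]
tcp_rot: [-0.052, 3.14, -0.0]
wrist_force: [-0.9, -0.6, 7.7]
gripper_width: 0.0214
grasp_force: 50.0
```

Contact came exactly at the expected depth, so the socket is home. Now I'll straighten the screw towards the hole axis (+x), overshooting by the socket's play and then coming back.

Emit:
{"fn": "jog_arm", "kwargs": {
  "commands": [
    [1.5,[-0.08,-0.01,-0.05],0],
    [1.5,[-0.16,-0.02,-0.05],0],
    [1.5,[-0.24,-0.03,-0.05],0],
    [1.5,[-0.32,-0.04,-0.05],0],
    [1.5,[-0.4,-0.05,-0.05],0],
    [1.5,[-0.47,-0.05,-0.05],0],
    [1.5,[-0.53,-0.05,-0.05],0],
    [1.5,[-0.53,-0.05,-0.05],0]
  ]
}}

```text
clock: 10.8
eef_pos: [0.5341, 0.033, 0.1569]
tcp_rot: [-0.052, 3.141, -0.0]
wrist_force: [-1.7, -0.7, 5.6]
gripper_width: 0.0217
grasp_force: 50.0
```

```bash
python3 - <<'E'
from h import *
from rig import grab_frame
f=grab_frame("scene"); np.savez('/tmp/s6.npz',**f)
go([.5337,.0329,.1573],182)
E
```

```text
shift [ 0.05 -0.01 -0.03] turn -0.09 yaw0 -178.09 tilt z [ 5.e-04 -1.e-04 -1.e+00] pos [0.5342 0.033  0.157 ] w 0.0219 F [-0.6 -1.1  6.2] T [-0.04  0.19 -0.03] q [-0.164  0.107  1.771  0.     1.263 -1.768] t 10.85
```

Emit:
{"fn": "jog_arm", "kwargs": {
  "commands": [
    [1.5,[0.03,0,-0.02],0],
    [1.5,[0.05,0,-0.02],0],
    [1.5,[0.05,0,-0.02],4],
    [1.5,[0.05,0,-0.02],8],
    [1.5,[0.05,0,-0.02],11],
    [1.5,[0.05,0,-0.02],13],
    [1.5,[0.05,0,-0.01],16],
    [1.5,[0.05,0,-0.01],20],
    [1.5,[0.05,0,0],24],
    [1.5,[0.05,0,0.01],28],
    [1.5,[0.05,0,0.01],31],
    [1.5,[0.05,0,0.01],31]
  ]
}}

```text
clock: 12.35
eef_pos: [0.5336, 0.0331, 0.1567]
tcp_rot: [0.789, 3.041, 0.0]
wrist_force: [-1.7, -0.9, 5.6]
gripper_width: 0.0219
grasp_force: 50.0
```

```bash
python3 - <<'E'
from h import *
go([.5337,.0330,.1573],182)
E
```

```text
shift [-0.01 -0.   -0.06] turn -31.1 yaw0 150.9 tilt z [ 3.e-04  1.e-04 -1.e+00] pos [0.5336 0.0331 0.1567] w 0.0219 F [-1.7 -0.9  5.6] T [-0.12  0.2   0.05] q [-0.164  0.106  1.773  0.     1.263 -1.227] t 12.35
```

The wrist's Tz has risen by about 0.08 N m, so the screw is turning. I'll continue to about 101° of driver turn, which is the quarter turn plus about 11° of play.

Emit:
{"fn": "jog_arm", "kwargs": {
  "commands": [
    [1.5,[0,0,0.01],6],
    [1.5,[0,0,0.02],12],
    [1.5,[0,0,0.03],18],
    [1.5,[0,0,0.04],24],
    [1.5,[0,0,0.05],30],
    [1.5,[0,0,0.06],36],
    [1.5,[0,0,0.07],42],
    [1.5,[0,0,0.08],48],
    [1.5,[0,0,0.09],54],
    [1.5,[0,0,0.1],60],
    [1.5,[0,0,0.11],66],
    [1.5,[0,0,0.11],68]
  ]
}}

```text
clock: 13.85
eef_pos: [0.5338, 0.0334, 0.1556]
tcp_rot: [-2.356, -2.078, -0.002]
wrist_force: [-0.1, -0.0, 6.2]
gripper_width: 0.0216
grasp_force: 50.0
```

Emit:
{"fn": "jog_arm", "kwargs": {
  "commands": [
    [1.5,[0,0,0],2],
    [1.5,[0,0,0],2],
    [1.5,[0,0,0],2]
  ]
}}

```text
clock: 14.22
eef_pos: [0.5338, 0.0334, 0.1556]
tcp_rot: [-2.39, -2.039, -0.002]
wrist_force: [-0.4, 0.1, 5.6]
gripper_width: 0.0218
grasp_force: 50.0
```

```bash
python3 - <<'E'
from h import *
from rig import grab_frame
go([.5337,.0330,.1573],80.5)
E
```

```text
shift [-0.04 -0.   -0.17] turn 0.42 yaw0 80.92 tilt z [ 9.e-04  9.e-04 -1.e+00] pos [0.5338 0.0334 0.1556] w 0.0218 F [-0.4  0.1  5.6] T [0.08 0.04 0.1 ] q [-1.640e-01  1.070e-01  1.774e+00  1.000e-03  1.260e+00 -6.000e-03] t 14.225
```

Emit:
{"fn": "jog_arm", "kwargs": {
  "commands": [
    [1.5,[0,0,-0.05],-4],
    [1.5,[0,0,-0.05],-8],
    [1.5,[0,0,-0.4],-8],
    [1.5,[0,0,-0.9],-8],
    [1.5,[0,0,-1.6],-8],
    [1.5,[0,0,-2.6],-8],
    [1.5,[0,0,-4],-8],
    [1.5,[0,0,-5],-8],
    [1.5,[0,0,-5],-8]
  ]
}}

```text
clock: 15.35
eef_pos: [0.5343, 0.0329, 0.2064]
tcp_rot: [2.241, 2.199, 0.002]
wrist_force: [0.4, 0.3, -2.6]
gripper_width: 0.0216
grasp_force: 50.0
```

```bash
python3 - <<'E'
from h import *
go([.6,-.06,.18],175.4)
E
```

```text
shift [-9.16  6.74  2.66] turn -86.49 yaw0 88.91 tilt z [ 2.6e-03 -4.0e-04 -1.0e+00] pos [0.5343 0.0329 0.2064] w 0.0216 F [ 0.4  0.3 -2.6] T [-0.   -0.05 -0.03] q [-0.165  0.06   1.721  0.     1.359 -0.145] t 15.35
```

Emit:
{"fn": "jog_arm", "kwargs": {
  "commands": [
    [1.5,[-4.6,2.0,0],-10],
    [1.5,[-9.1,6.7,0],-20],
    [1.5,[-9.1,6.7,2.6],-86.5],
    [1.5,[-9.1,6.7,2.6],-86.5],
    [1.5,[-9.1,6.7,2.6],-86.5],
    [1.5,[-9.1,6.7,2.6],-86.5],
    [1.5,[-9.1,6.7,2.6],-86.5],
    [1.5,[-9.1,6.7,2.6],-86.5],
    [1.5,[-9.1,6.7,2.6],-86.5],
    [1.5,[-9.1,6.7,2.6],-86.5],
    [1.5,[-9.1,6.7,2.6],-86.5],
    [1.5,[-9.1,6.7,2.6],-86.5]
  ]
}}

```text
clock: 16.85
eef_pos: [0.5987, -0.0593, 0.1789]
tcp_rot: [-0.127, -3.139, -0.0]
wrist_force: [-0.4, 0.3, -2.0]
gripper_width: 0.0214
grasp_force: 50.0
```

```bash
python3 - <<'E'
from h import *
from scipy.optimize import least_squares
from rig import grab_frame
f=grab_frame("wrist"); np.savez('/tmp/w7.npz',**f); C=cloud(f)
go([.6,-.06,.18],175.4)
ok=f["depth"]>0
p=C[ok&(C[...,2]>.029)&(C[...,2]<.052)&(np.hypot(C[...,0]-.534,C[...,1]-.033)<.013)]
def res(q):
    d=np.array([q[2],q[3],1]); d/=np.linalg.norm(d); v=p-[q[0],q[1],.025]; return np.linalg.norm(np.cross(v,d),axis=1)-.0056
s=least_squares(res,[.534,.0325,0,0],loss='soft_l1',f_scale=.0007); print('shank',len(p),s.x.round(4),np.std(res(s.x)))
h=C[ok&(C[...,2]>.055)&(C[...,2]<.08)&(np.hypot(C[...,0]-.534,C[...,1]-.033)<.014)]
q=h[np.hypot(*(h[:,:2]-np.median(h[:,:2],0)).T)<.004]; co=np.linalg.lstsq(np.c_[q[:,:2],np.ones(len(q))],q[:,2],rcond=None)[0]
print('top',q.mean(0),'slope deg',np.degrees(-co[:2]))
th=np.radians(np.arange(0,180,3)); hh=h[h[:,2]>.0605]; pr=hh[:,:2]@np.array([np.cos(th),np.sin(th)])
w=np.percentile(pr,99,axis=0)-np.percentile(pr,1,axis=0); print('w mod60 step3',np.round([w[i::20].mean()*1000 for i in range(20)],1),'centre',((pr.max(0)+pr.min(0))/2)[[0,30]])
c=proj(f,[.534,.033,.05])[0].astype(int); print(c)
cv2.imwrite('pics/w7.png',cv2.resize(f["color"][c[1]-30:c[1]+30,c[0]-35:c[0]+35,::-1],None,fx=8,fy=8,interpolation=cv2.INTER_CUBIC))
E
```

```text
shift [-0.14 -0.06 -0.11] turn -0.03 yaw0 175.37 tilt z [-0.  0. -1.] pos [ 0.5987 -0.0593  0.1789] w 0.0214 F [ 0.1 -0.2 -3.1] T [ 0.04 -0.13  0.11] q [-0.299  0.254  1.558  0.     1.33  -1.789] t 16.9
shank 44 [ 0.5342  0.0338 -0.0226 -0.0262] 0.0002495338264947971
top [0.53320138 0.03121646 0.06818087] slope deg [ 0.59448182 -4.82646801]
w mod60 step3 [16.9 16.8 16.7 16.7 16.7 16.8 16.9 17.1 17.2 17.3 17.4 17.5 17.5 17.5
 17.6 17.5 17.4 17.3 17.2 17.1] centre [0.53354232 0.03272986]
[420 147]
```

View pics/w7.png

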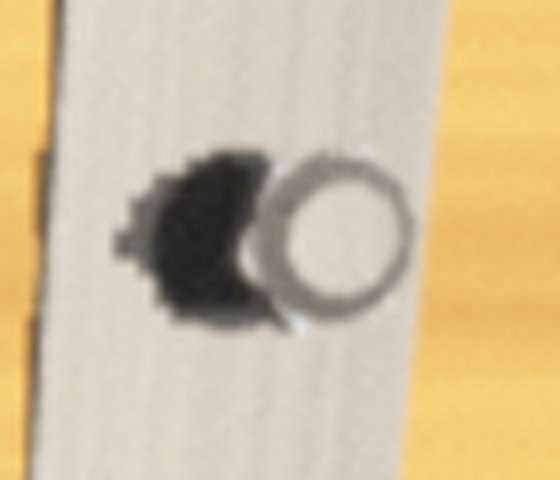

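The view shows the head's flat at crop (350,240) and the seat disc beneath it at about (230,240), so the lean is mostly gone. I'll take a second look from the robot side to measure the y lean and the hex angle independently.

```bash
python3 - <<'E'
from h import *
f=dict(np.load('/tmp/w7.npz')); print('flat ray',ray(f,[428.75,147],.0684),ray(f,[428.75,147],.0684))
go([.444,-.03,.18],85)
E
```

```text
flat ray [[0.53361592 0.03401187 0.0684    ]] [[0.53361592 0.03401187 0.0684    ]]
shift [15.66  1.67 -0.11] turn 90.37 yaw0 175.37 tilt z [-0.  0. -1.] pos [ 0.5987 -0.0593  0.1789] w 0.0214 F [ 0.1 -0.2 -3.1] T [ 0.04 -0.13  0.11] q [-0.299  0.254  1.558  0.     1.33  -1.789] t 16.9
```

Emit:
{"fn": "jog_arm", "kwargs": {
  "commands": [
    [1.5,[5,0.5,0],10],
    [1.5,[10,1,0],20],
    [1.5,[15.7,1.7,0],90.4],
    [1.5,[15.7,1.7,0],90.4],
    [1.5,[15.7,1.7,0],90.4],
    [1.5,[15.7,1.7,0],90.4],
    [1.5,[15.7,1.7,0],90.4],
    [1.5,[15.7,1.7,0],90.4],
    [1.5,[15.7,1.7,0],90.4],
    [1.5,[15.7,1.7,0],90.4],
    [1.5,[15.7,1.7,0],90.4],
    [1.5,[15.7,1.7,0],90.4]
  ]
}}

```text
clock: 18.4
eef_pos: [0.4436, -0.0298, 0.1789]
tcp_rot: [2.315, 2.124, 0.0]
wrist_force: [-0.1, -0.2, -2.5]
gripper_width: 0.0217
grasp_force: 50.0
```

```bash
cat > m.py <<'E'
from h import *
from scipy.optimize import least_squares
def meas(f,ax=(0,0,1),head=(.534,.0335,.0685),view=''):
    ax=np.array(ax)/np.linalg.norm(ax); head=np.array(head); C=cloud(f); ok=f["depth"]>0
    p=C[ok&(C[...,2]>.029)&(C[...,2]<.052)&(np.hypot(C[...,0]-.533,C[...,1]-.033)<.013)]
    res=lambda q:np.linalg.norm(np.cross(p-[q[0],q[1],.025],np.array([q[2],q[3],1])/np.linalg.norm([q[2],q[3],1])),axis=1)-.0056
    s=least_squares(res,[.534,.033,0,0],loss='soft_l1',f_scale=.0007); print(view,'shank',len(p),s.x.round(4))
    h=C[ok&(np.linalg.norm(C-head,axis=-1)<.02)]-head; z=h@ax; h=h[(z>-.008)&(z<.002)]; q=(h-np.outer(h@ax,ax))[:,:2]
    # hexagon fit: min area of circumscribed hexagon over angle (support widths), 3-direction sum
    a=np.arange(0,60,1.); W=[]
    for t in a:
        T=np.radians([t,t+60,t+120]); pr=q@np.array([np.cos(T),np.sin(T)]); W.append((np.percentile(pr,99.3,axis=0)-np.percentile(pr,.7,axis=0)).sum())
    W=np.array(W); ph=np.angle(-(W*np.exp(1j*np.radians(6*a))).sum())
    print('  hex flats at',round(np.degrees(ph)/6%60,1),'argmin',a[W.argmin()],'range',W.min()/3*1e3,W.max()/3*1e3)
E
python3 - <<'E'
from m import *
from rig import grab_frame
f=grab_frame("wrist"); np.savez('/tmp/w8.npz',**f)
L=lambda n:dict(np.load(f'/tmp/{n}.npz'))
meas(L('w3'),(-.1,-.01,1),(.5296,.0325,.0696),'w3 before'); meas(L('wrist2'),(-.1,-.01,1),(.5296,.0325,.0696),'wrist2 before'); meas(L('w1'),(-.1,-.01,1),(.5296,.0325,.0696),'w1 before')
meas(L('w7'),view='w7 after'); meas(f,view='w8 after')
go([.444,-.03,.18],85)
c=proj(f,[.534,.033,.05])[0].astype(int); print(c)
cv2.imwrite('pics/w8.png',cv2.resize(f["color"][c[1]-30:c[1]+30,c[0]-35:c[0]+35,::-1],None,fx=8,fy=8,interpolation=cv2.INTER_CUBIC))
E
```

```text
w3 before shank 59 [ 0.5341  0.0336 -0.0982 -0.0115]
  hex flats at 29.1 argmin 33.0 range 16.80933310694362 17.94026792455573
wrist2 before shank 160 [ 0.5343  0.0341 -0.103  -0.0254]
  hex flats at 31.6 argmin 33.0 range 17.14752317896768 18.096078809206805
w1 before shank 172 [ 0.5342  0.0339 -0.0983 -0.0153]
  hex flats at 32.0 argmin 37.0 range 16.991672719875847 18.17291330840859
w7 after shank 44 [ 0.5342  0.0338 -0.0226 -0.0262]
  hex flats at 10.7 argmin 7.0 range 16.807684216595227 18.005183855728017
w8 after shank 45 [ 0.5335  0.0338 -0.0267 -0.0292]
  hex flats at 6.1 argmin 6.0 range 16.70665346884047 17.85017531771605
shift [-0.02  0.04 -0.11] turn 0.05 yaw0 85.05 tilt z [ 0. -0. -1.] pos [ 0.4436 -0.0298  0.1789] w 0.0216 F [ 0.4  0.3 -2.3] T [ 0.   -0.03  0.03] q [-0.34  -0.161  1.988  0.     1.315 -0.254] t 18.45
[418 149]
```

View pics/w8.png

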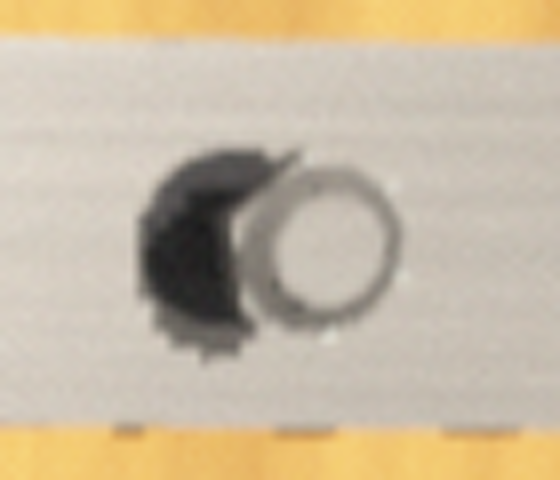

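```bash
python3 - <<'E'
from m import *
for n,flat in(('w8',(383+330/8,119+243/8)),('w7',(385+350/8,117+240/8))):
    f=dict(np.load(f'/tmp/{n}.npz')); g=cv2.cvtColor(f["color"],cv2.COLOR_RGB2GRAY); C=cloud(f)
    u,v=np.round(flat).astype(int)
    m=(g[v-9:v+10,u-9:u+10]>172).astype(np.uint8); nn,l,st,ce=cv2.connectedComponentsWithStats(m,connectivity=4); k=l[9,9]
    c=ce[k]+[u-9,v-9]; print(n,'flat px',c,st[k],'world',ray(f,c,.0683)[0].round(4))
    # head ring + flat outline: taper foot circle from dark ring
    print(' hole candidates proj (.534,.0338,.025):',proj(f,[.534,.0338,.025])[0].round(1),' disc bbox from dark foot-level px:')
    dm=((g<100)&(abs(C[...,2]-.0245)<.005)&(np.hypot(C[...,0]-.534,C[...,1]-.033)<.014)); P=C[dm]; print(' ',dm.sum(),P[:,:2].min(0).round(4),P[:,:2].max(0).round(4))
    vv,uu=np.nonzero(dm); Q=ray(f,np.c_[uu,vv],.025)[:,:2]; print('  ray extents',Q.min(0).round(4),Q.max(0).round(4))
E
```

```text
w8 flat px [423.91366906 149.70503597] [  3   3  13  14 139] world [0.5329 0.0332 0.0683]
 hole candidates proj (.534,.0338,.025): [411.2 148.4]  disc bbox from dark foot-level px:
  154 [0.5242 0.0232] [0.5386 0.0432]
  ray extents [0.5243 0.0232] [0.5385 0.0432]
w7 flat px [427.5        146.35897436] [  1   2  14  14 156] world [0.533  0.033  0.0683]
 hole candidates proj (.534,.0338,.025): [414.  147.2]  disc bbox from dark foot-level px:
  155 [0.5238 0.0235] [0.5422 0.0368]
  ray extents [0.5238 0.0235] [0.5423 0.0367]
```

The seat disc centres at about (0.5338, 0.0333) and the head flat at (0.533, 0.033). That leaves about 1.2° of lean towards the robot, and the turn measures about 84°. I'll re-engage, nudge the screw about 0.8 mm in +x and add about 5°.

```bash
python3 - <<'E'
from h import *
go([.5338,.0332,.19],86)
E
```

```text
shift [ 7.05  8.45 -1.11] turn -0.95 yaw0 85.05 tilt z [ 0. -0. -1.] pos [ 0.4436 -0.0298  0.1789] w 0.0216 F [ 0.4  0.3 -2.3] T [ 0.   -0.03  0.03] q [-0.34  -0.161  1.988  0.     1.315 -0.254] t 18.45
```

Emit:
{"fn": "jog_arm", "kwargs": {
  "commands": [
    [1.5,[0,0,-1.1],-1],
    [1.5,[3.5,4.2,-1.1],-1],
    [1.5,[6.5,7.8,-1.1],-1],
    [1.5,[7.05,8.45,-1.1],-1],
    [1.5,[7.05,8.45,-1.1],-1],
    [1.5,[7.05,8.45,-1.1],-1],
    [1.5,[7.05,8.45,-1.1],-1]
  ]
}}

```text
clock: 19.32
eef_pos: [0.5333, 0.0325, 0.1901]
tcp_rot: [2.298, 2.142, -0.0]
wrist_force: [-0.3, -0.6, -1.4]
gripper_width: 0.0214
grasp_force: 50.0
```

```bash
python3 - <<'E'
from h import *
go([.5338,.0332,.1556],86)
E
```

```text
shift [0.07 0.04 3.45] turn -0.04 yaw0 85.96 tilt z [ 1.e-04 -2.e-04 -1.e+00] pos [0.5333 0.0325 0.1901] w 0.0214 F [-0.3 -0.6 -1.4] T [ 0.01 -0.03 -0.04] q [-0.165  0.073  1.739 -0.     1.329 -0.095] t 19.325
```

Emit:
{"fn": "jog_arm", "kwargs": {
  "commands": [
    [1.5,[0.05,0.03,1.0],0],
    [1.5,[0.05,0.03,1.8],0],
    [1.5,[0.05,0.03,2.2],0],
    [1.5,[0.05,0.03,2.5],0],
    [1.5,[0.05,0.03,2.7],0],
    [1.5,[0.05,0.03,2.9],0],
    [1.5,[0.05,0.03,3.1],0],
    [1.5,[0.05,0.03,3.2],0],
    [1.5,[0.05,0.03,3.3],0],
    [1.5,[0.05,0.03,3.35],0],
    [1.5,[0.05,0.03,3.35],0]
  ]
}}

```text
clock: 20.7
eef_pos: [0.5342, 0.0336, 0.1562]
tcp_rot: [-2.297, -2.143, 0.0]
wrist_force: [0.1, 0.8, -1.2]
gripper_width: 0.0215
grasp_force: 50.0
```

Emit:
{"fn": "jog_arm", "kwargs": {
  "commands": [
    [1.5,[0,0,0.05],0],
    [1.5,[0,0,0.1],0],
    [1.5,[0,0,0.15],0],
    [1.5,[0,0,0.15],0]
  ]
}}

```text
clock: 21.2
eef_pos: [0.5347, 0.0335, 0.1557]
tcp_rot: [2.297, 2.142, 0.001]
wrist_force: [-0.9, -0.0, 5.2]
gripper_width: 0.0219
grasp_force: 50.0
```

```bash
python3 - <<'E'
from h import *
go([.5346,.0335,.1556],76)
E
```

```text
shift [-0.   -0.01  0.01] turn 10.01 yaw0 86.01 tilt z [ 1.2e-03 -2.0e-04 -1.0e+00] pos [0.5347 0.0335 0.1557] w 0.0219 F [-0.9 -0.   5.2] T [ 0.04  0.24 -0.  ] q [-0.163  0.109  1.772  0.     1.26  -0.093] t 21.2
```

Emit:
{"fn": "jog_arm", "kwargs": {
  "commands": [
    [1.5,[0,-0.01,-0.02],2],
    [1.5,[0,-0.01,-0.02],4],
    [1.5,[0,-0.01,-0.02],6],
    [1.5,[0,-0.01,-0.01],8],
    [1.5,[0,-0.01,-0.01],10],
    [1.5,[0,-0.01,-0.01],10],
    [1.5,[0,-0.01,-0.01],10]
  ]
}}

```text
clock: 22.08
eef_pos: [0.5346, 0.0335, 0.1555]
tcp_rot: [2.476, 1.932, 0.001]
wrist_force: [-0.9, 0.1, 5.6]
gripper_width: 0.0216
grasp_force: 50.0
```

```bash
python3 - <<'E'
from h import *
go([.5337,.0335,.1556],76)
E
```

```text
shift [-0.03 -0.09 -0.01] turn -0.06 yaw0 75.94 tilt z [ 1.3e-03 -2.0e-04 -1.0e+00] pos [0.5346 0.0335 0.1555] w 0.0216 F [-0.9  0.1  5.6] T [-0.02  0.14  0.07] q [-0.163  0.109  1.772  0.     1.259  0.082] t 22.075
```

Emit:
{"fn": "jog_arm", "kwargs": {
  "commands": [
    [1.5,[0,0,-0.06],-3],
    [1.5,[0,-0.05,-0.08],-6],
    [1.5,[0,-0.05,-0.4],-6],
    [1.5,[0,-0.05,-0.9],-6],
    [1.5,[0,-0.05,-1.6],-6],
    [1.5,[0,-0.05,-2.6],-6],
    [1.5,[0,-0.05,-3.6],-6],
    [1.5,[0,-0.05,-3.6],-6]
  ]
}}

```text
clock: 23.08
eef_pos: [0.5345, 0.0336, 0.1925]
tcp_rot: [2.369, 2.06, 0.003]
wrist_force: [0.8, 0.8, -2.0]
gripper_width: 0.0214
grasp_force: 50.0
```

```bash
python3 - <<'E'
from h import *
go([.444,-.03,.18],85)
E
```

```text
shift [-7.56 -8.08  1.23] turn -3.0 yaw0 82.0 tilt z [ 2.5e-03 -4.0e-04 -1.0e+00] pos [0.5345 0.0336 0.1925] w 0.0214 F [ 0.8  0.8 -2. ] T [-0.08 -0.06 -0.04] q [-0.163  0.072  1.736  0.     1.331 -0.023] t 23.075
```

Emit:
{"fn": "jog_arm", "kwargs": {
  "commands": [
    [1.5,[-3.5,-4,0],-3],
    [1.5,[-7.5,-8.1,0],-3],
    [1.5,[-7.5,-8.1,1.2],-3],
    [1.5,[-7.5,-8.1,1.2],-3],
    [1.5,[-7.5,-8.1,1.2],-3],
    [1.5,[-7.5,-8.1,1.2],-3]
  ]
}}

```text
clock: 23.82
eef_pos: [0.4437, -0.0289, 0.1793]
tcp_rot: [2.315, 2.124, 0.0]
wrist_force: [-0.8, 0.5, -2.1]
gripper_width: 0.0218
grasp_force: 50.0
```

```bash
python3 - <<'E'
from m import *
from rig import grab_frame
f=grab_frame("wrist"); np.savez('/tmp/w9.npz',**f)
for n in('w8','w9'):
    f=dict(np.load(f'/tmp/{n}.npz')); meas(f,view=n); g=cv2.cvtColor(f["color"],cv2.COLOR_RGB2GRAY); C=cloud(f)
    u,v=np.round(proj(f,[.533,.033,.0683])[0]).astype(int)
    m=(g[v-9:v+10,u-9:u+10]>172).astype(np.uint8); nn,l,st,ce=cv2.connectedComponentsWithStats(m,connectivity=4); k=l[9,9]
    print('  flat',ray(f,ce[k]+[u-9,v-9],.0683)[0].round(4),st[k]); h=C[v-3:v+4,u-3:u+4,2]; print('  top z',np.median(h[h>0]))
go([.6343,-.2054,.25],175.4)
E
```

```text
w8 shank 45 [ 0.5335  0.0338 -0.0267 -0.0292]
  hex flats at 6.1 argmin 6.0 range 16.70665346884047 17.85017531771605
  flat [0.5329 0.0332 0.0683] [  3   2  13  14 139]
  top z 0.06817223165410928
w9 shank 41 [ 0.5336  0.0336 -0.0296 -0.0089]
  hex flats at 3.7 argmin 2.0 range 16.776877830366427 17.806822695747908
  flat [0.5331 0.0332 0.0683] [  3   2  13  14 139]
  top z 0.06777493589822481
shift [-15.94  20.52  -7.07] turn -90.33 yaw0 85.07 tilt z [ 3.e-04 -0.e+00 -1.e+00] pos [ 0.4436 -0.029   0.1793] w 0.0215 F [ 0.4  0.3 -1.6] T [-0.06 -0.12 -0.02] q [-0.338 -0.162  1.988  0.     1.315 -0.252] t 23.875
```

The screw now reads about 88° of turn with under about 1° of lean, so that part is done. Next is returning the driver to the holder.

Emit:
{"fn": "jog_arm", "kwargs": {
  "commands": [
    [1.5,[0,0,-4],0],
    [1.5,[0,0,-7],0],
    [1.5,[-16,20.5,-7],-90.3],
    [1.5,[-16,20.5,-7],-90.3],
    [1.5,[-16,20.5,-7],-90.3],
    [1.5,[-16,20.5,-7],-90.3],
    [1.5,[-16,20.5,-7],-90.3],
    [1.5,[-16,20.5,-7],-90.3],
    [1.5,[-16,20.5,-7],-90.3],
    [1.5,[-16,20.5,-7],-90.3],
    [1.5,[-16,20.5,-7],-90.3],
    [1.5,[-16,20.5,-7],-90.3]
  ]
}}

```text
clock: 25.38
eef_pos: [0.6336, -0.2062, 0.2487]
tcp_rot: [-0.129, -3.139, -0.0]
wrist_force: [-0.4, -0.8, -1.5]
gripper_width: 0.0216
grasp_force: 50.0
```

```bash
python3 - <<'E'
from h import *
go([.6345,-.2054,.1085],175.4)
E
```

```text
shift [-0.08  0.09 14.02] turn -0.11 yaw0 175.29 tilt z [-3.e-04  2.e-04 -1.e+00] pos [ 0.6336 -0.2062  0.2487] w 0.0216 F [-0.4 -0.8 -1.5] T [ 0.01 -0.09 -0.02] q [-0.496  0.376  1.269  0.     1.497 -1.984] t 25.375
```

Emit:
{"fn": "jog_arm", "kwargs": {
  "commands": [
    [1.5,[-0.1,0.1,4],0],
    [1.5,[-0.1,0.1,7],0],
    [1.5,[-0.1,0.1,9],0],
    [1.5,[-0.1,0.1,10.5],0],
    [1.5,[-0.1,0.1,11.7],0],
    [1.5,[-0.1,0.1,12.7],0],
    [1.5,[-0.1,0.1,13.4],0],
    [1.5,[-0.1,0.1,13.7],0],
    [1.5,[-0.1,0.1,13.9],0],
    [1.5,[-0.1,0.1,14.0],0],
    [1.5,[-0.1,0.1,14.05],0],
    [1.5,[-0.1,0.1,14.05],0]
  ]
}}

```text
clock: 26.88
eef_pos: [0.6344, -0.2056, 0.1086]
tcp_rot: [0.129, 3.139, -0.0]
wrist_force: [-0.1, 0.1, -1.7]
gripper_width: 0.0217
grasp_force: 50.0
```

Emit:
{"fn": "jog_arm", "kwargs": {
  "commands": [
    [1.5,[0,0,0.05],0],
    [1.5,[0,0,0.1],0],
    [1.5,[0,0,0.1],0]
  ]
}}

```text
clock: 27.25
eef_pos: [0.6344, -0.2057, 0.1076]
tcp_rot: [0.129, 3.139, -0.0]
wrist_force: [0.9, -0.6, -1.1]
gripper_width: 0.0215
grasp_force: 50.0
```

Emit:
{"fn": "jog_arm", "kwargs": {
  "commands": [
    [1.5,[0,0,0.05],0],
    [1.5,[0,0,0.05],0]
  ]
}}

```text
clock: 27.5
eef_pos: [0.6345, -0.2057, 0.1075]
tcp_rot: [0.128, 3.139, -0.0]
wrist_force: [-0.4, 1.0, 1.7]
gripper_width: 0.0217
grasp_force: 50.0
```

Emit:
{"fn": "jog_arm", "kwargs": {
  "commands": [
    [2.4,[0,0,0],0],
    [2.8,[0,0,0],0],
    [3.5,[0,0,0],0],
    [5,[0,0,0],0],
    [5,[0,0,0],0],
    [5,[0,0,0],0],
    [5,[0,0,-1.5],0],
    [5,[0,0,-4],0],
    [5,[0,0,-8],0],
    [5,[0,0,-12],0],
    [5,[0,0,-12],0]
  ]
}}

```text
clock: 28.88
eef_pos: [0.6367, -0.2068, 0.2332]
tcp_rot: [0.128, 3.13, -0.007]
wrist_force: [-0.4, 0.2, 0.4]
gripper_width: 0.0497
grasp_force: 0.0
```

```bash
python3 - <<'E'
from m import *
from rig import grab_frame,ctrl
s=ctrl.sense(); print(s["clock"],s["eef_pos"],s["gripper_width"])
f=grab_frame("wrist"); C=cloud(f)
for lo,hi,n in((.12,.15,'handle'),(.035,.06,'holder')):
    m=(C[...,2]>lo)&(C[...,2]<hi)&(f["depth"]>0)&(abs(C[...,0]-.634)<.07)&(abs(C[...,1]+.206)<.06)
    p=C[m]; print(n,m.sum(),cv2.minAreaRect(p[:,:2].astype(np.float32)*1000),np.median(p[:,2]) if len(p) else '')
meas(f,view='screw')
t=grab_frame("top"); C=cloud(t)
def box(u0,u1,v0,v1,zlo,zhi,name):
    c=C[v0:v1,u0:u1]; p=c[(c[...,2]>zlo)&(c[...,2]<zhi)&(t["depth"][v0:v1,u0:u1]>0)]; print(name,len(p),np.median(p,0).round(4) if len(p) else '')
box(150,210,280,335,.02,.05,'bowl'); box(355,395,235,275,.07,.1,'jar'); box(430,495,200,265,.08,.11,'mug'); box(285,325,275,308,.015,.03,'cutter')
E
```

```text
28.875 [ 0.63674476 -0.20682489  0.23315377] 0.04971768849212672
handle 2493 ((634.93505859375, -205.23452758789062), (22.016456604003906, 79.6371078491211), 85.5267333984375) 0.13825594197484697
holder 997 ((635.9263305664062, -204.4384765625), (56.04140853881836, 56.38096618652344), 82.37737274169922) 0.04913151609381509
screw shank 160 [ 0.5345  0.0339 -0.0239 -0.0047]
  hex flats at 1.8 argmin 2.0 range 16.917174710956917 18.15433949787929
bowl 717 [0.3575 0.2677 0.0305]
jar 0 
mug 206 [ 0.4918 -0.3677  0.094 ]
cutter 64 [0.4087 0.0105 0.0215]
```

Emit:
{"fn": "jog_arm", "kwargs": {
  "commands": [
    [5,[0,0,0],0],
    [5,[0,0,0],0]
  ]
}}

```text
clock: 29.22
eef_pos: [0.6337, -0.2053, 0.2254]
tcp_rot: [-0.128, -3.137, -0.002]
wrist_force: [-0.1, 1.0, -0.5]
gripper_width: 0.0501
grasp_force: 0.0
```

```bash
python3 -c "
from rig import workorder
print(workorder.close_job())"
```

```text
the job is handed in; nothing more can be done
None
```

I straightened the screw to about 1° of lean and turned it about 90° clockwise, in two bites because the first fell about 6° short; the driver stands upright in its holder, released, and the job was handed in at about 29 s with no verdict shown (the arm hid the jar and part of the mug and cutter in my last check, but I never moved near them).

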